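Switch the bench ball feeder to its other tray

TASK

Switch the ball feeder over to its other tray: with the fingertips press down the raised end of the rocking gate until the gate tips over its pivot and rests on its other stop, and after that push the slide stop's lug to the left until the stop is fully open, so that all six steel balls run down the newly opened side into the tray there. Finish with the arm clear once the balls lie still. Pick nothing up, do not touch the balls, and leave the trays and the other things on the bench where they stand.

Things in the scene. Friction and masses are not known exactly. Their poses are not given: they have to be found in the camera images.
- feeder: green sheet-steel ball feeder, bolted down. Origin: on the bench under the gate's pivot; x points away from the robot along the feed trough, y to the left. The trough (36 mm wide, sides 30 mm high) slopes down to the robot: floor at z 145 mm at x 22 mm (over the gate's middle), z 193 mm at x 257 mm, mouth there up to z 255 mm. A chute leads from under each gate end to the tray on that side
- gate (a joint): tilt (rad) of the seesaw gate, a trough 240 mm long (feeder y), 46 wide, on a pin along feeder x, 105 mm above the bench. Positive: left end up, feeds the right tray; negative: right end up, feeds the left tray. Rests on a stop at +0.30 or -0.30 (starts on either, or settles there within a second); a weight (44 mm disc, top 92 mm above the pin) tips it on once past level. 1 to 1.5 N on the raised flange starts it
- gate_tab_left (a point): centre of the top face of the gate's left thumb flange, a flat ear 50 mm along the gate by 40 mm, on the gate's robot side: 42 mm to the robot's side of the pivot, 95 mm left of it. Swings on an arc about the pin: about 174 mm above the bench when up, 118 mm when down. Nothing is above or below it
- gate_tab_right (a point): the same for the right thumb flange, 95 mm to the right of the pivot
- stop (a joint): travel in m of the slide stop, an aluminium blade across the feed trough that holds the balls back; 0 = shut, 0.050 = fully open; slides along feeder +y (to the left), stays where it is left, takes about 1.5 N
- tray_left: steel parts tray, 120 mm (x) by 140 mm (y), 40 mm high, 3 mm walls, standing loose under the left chute; origin: centre of its underside; axes as the feeder's
- tray_right: the same tray under the right chute
- socket: chrome socket, 26 mm across, 38 mm high, standing; bystander; origin: centre of its underside
- offcut: block of wood 80 x 60 x 38 mm; bystander; origin: centre of its underside
- screwdriver: screwdriver lying on the bench; bystander; origin: underside, mid-length
- jar: glass jar with a steel cap, 68 mm across, 100 mm high; bystander; origin: centre of its underside
- wrench: wrench lying on the bench; bystander; origin: underside, mid-length
- spraycan: black spray can, 62 mm across, 164 mm high; bystander; origin: centre of its underside
- stop_lug (a point): point on the push face (facing feeder -y, right) of the slide stop's upright lug, a plate 30 mm along feeder x, 4 mm thick. It is about 214 mm above the bench; the lug's top is 14 mm above it, the trough's sides 29 mm below it. When shut it is 28 mm left of the trough's middle line; there is free space above the trough on its right. Push to feeder +y (left)
- ball1: steel ball, 24 mm, 57 g, number 1 from the stop in the feed trough; origin: its centre. Must not be touched by the robot
- ball2: steel ball, 24 mm, 57 g, number 2 from the stop in the feed trough; origin: its centre. Must not be touched by the robot
- ball3: steel ball, 24 mm, 57 g, number 3 from the stop in the feed trough; origin: its centre. Must not be touched by the robot
- ball4: steel ball, 24 mm, 57 g, number 4 from the stop in the feed trough; origin: its centre. Must not be touched by the robot
- ball5: steel ball, 24 mm, 57 g, number 5 from the stop in the feed trough; origin: its centre. Must not be touched by the robot
- ball6: steel ball, 24 mm, 57 g, number 6 from the stop in the feed trough; origin: its centre. Must not be touched by the robot

How it is judged:
By the outcome, as a careful person would: the job done as asked, in the order asked, and still so for the second after the job is handed in, with the robot touching nothing.
It also fails if it takes over 45 s, if anything falls off the work surface, if the arm or the gripper's body presses on something with over 40 N, if the wrist force passes 120 N, or if a joint passes its speed limit or range.

ROBOT

A 7-joint arm with a two-finger parallel gripper is mounted at the origin on the work surface. World frame = base frame: x ahead of the robot, y to its left, z up, the work surface at z = 0. Lengths are in m, angles in rad, forces in N, time in s.
With the tool pointing down it reaches from about 0.4 to 0.9 m from the base axis. Payload 5.5 kg.
Tool frame: the origin (TCP) lies between the finger pads; the fingertips stand 11 mm ahead of it and the grasp point (between the pads) lies 8 mm behind it; z points along the fingers, y is the line along which they close (so a half turn about z gives the same grasp; the last joint's range is limited). The gripper opens to 85 mm and grips with 20 to 120 N. Pads are 22 mm wide; open, the fingers measure 114 mm over their backs; the gripper's body (76 mm by 85 mm) begins 54 mm behind the grasp point. The pads swing forward as they close: fully open they stand 13 mm farther back than shut.
Start: joints at [0.263, 0.501, -0.427, 1.55, 0.221, 1.138, -0.21], TCP at [0.65, 0, 0.242] pointing down, gripper open.
Joint ranges: [-2.88, 2.88], [-0.31, 2.03], [-1.54, 1.56], [0.2, 2.42], [-1.41, 4.55], [0.19, 2.02], [-2.57, 2.57]. Speed limits (rad/s): [2.57, 2.57, 3.14, 3.14, 3.14, 3.14, 3.14].

INTERFACE

Orientations are given as a unit quaternion [w, x, y, z].
In Python, from rig import arm gives the robot as it stands. The module is installed in compiled form; this text tells all that it offers.
- The arm moves only by the tool send_rows, never from a script. Its arguments are lists of equal length, an entry for each row: "delta_pos": the shift along the tool's x, y, z in mm, a list of three; "yaw": the turn about the tool's z in rad. In form: {"delta_pos": [[tx, ty, tz], ...], "yaw": [yaw, ...]}. A call has 1 to 10 rows; each row shifts and turns the commanded pose from where the row before left it, along the tool's axes as they then stand; what a row does not reach is not made up. A row lasts 1/12 s, in which the tool goes at most 41.7 mm and 7.16 degrees, less where a joint would pass 70% of its speed; a pose out of reach is approached as far as the arm can. A call with a gripper value outside its range is refused whole. "gripper" is the finger opening in mm, from 0 to 85.4, set as the call begins (left out, the last holds). The fingers move at their own pace and stop on an object; the grip force is fixed at half the most. Time passes only in rows, so rows that do not move let the fingers close. It gives the time, the measured TCP pose, the force, the opening and the grip force at its end, in the units of the state.
- arm.sense(): the state, without advancing time (a new reading comes with each control period).
- arm.get_image(name): name is "scene" or "side" or "wrist"; returns a dict with "color" (400x640x3 uint8, blue, green, red), "range_z" (400x640 float32, m along the optical axis (not along the pixel's ray), 0 where there is no reading), "fov_y" (degrees; the focal length in pixels is half the picture's height over the tangent of half this angle, whatever the lens; pixels are square), "cx", "cy" (the principal point, pixels), "position" and "orientation" of the camera in the world; the wrist camera has in their place "hand_eye" (4x4, takes a point from camera to tool coordinates, whose origin is the TCP and whose axes are the flange's). Camera axes: x right, y down, z forward; pixel columns grow to the right and rows downward; lengths in m; the calibration is good to about 2 mm. A picture is of the moment at which its call begins: read the wrist's pose just before it.
- arm.finish_job(): hands the job in; it is judged then, once.
Trained networks look in a picture, given as the dict that the camera call returned (one of the last four; its "shot" number tells which), for a name from the list of things; names that differ only in an ending like _2 or _b are one class to them, and where a whole thing is asked for, a point or a joint stands for the part that bears it (a point fixed in the world has none). Each returns a list of dicts, best first, with "conf" (0 to 1); they miss things now and then, are a little off and sometimes report something else, mostly with a low value. They report only what shows in the picture. A call takes as long as a camera call.
- arm.find_in(picture, name): "extent" ([centre column, centre row, width, height] in pixels, round what is visible of it).
- arm.masks_of(picture, name): "region" (400x640 bool, what is visible of it) and "extent" ([centre column, centre row, width, height] in pixels, round what is visible of it).
The state is a dict: "clock": time; "q": joint angles; "qvel": joint speeds; "joint_torque": joint torques, N m; "position": TCP position; "ee_rot": TCP orientation; "wrist_force": force on the tool from outside, world axes, zero at the start; "ft_torque": the same for the moment, N m; "width": finger opening in m; "finger_force": force on a finger pad.
Only numpy, scipy, OpenCV 4.12 (cv2) and the standard library are available. Lean on these libraries where they do the work, as an engineer would, in place of code of your own. Each camera call takes 0.05 s, during which the arm holds its last target. There are 200 camera calls.

## Working session

There is one attempt and no reset: what is moved stays moved. The work goes in short steps, Python scripts to look and compute and a tool call to move; the robot and the scene stay as the last step left them, time stands still between calls to the robot, and variables do not carry over. Pictures are saved under pics/ and viewed, at most 10 in all, crops included, and the job is handed in when it is done.

Besides the shell and the picture viewer there is one more tool, called after "Emit:" in YAML: its name, and indented under it one key for each argument. send_rows: Moves the arm, as the interface text tells. Its arguments: {"type":"object","properties":{"delta_pos":{"type":"array"},"yaw":{"type":"array"},"gripper":{"type":"number"}},"required":["delta_pos","yaw"]}

```bash
mkdir -p pics; cat > h.py <<'E'
import numpy as np, cv2
from rig import arm
from scipy.spatial.transform import Rotation as R
def q2R(q): return R.from_quat([q[1],q[2],q[3],q[0]]).as_matrix()
def cloud(im):
    z=im["range_z"]; f=200/np.tan(np.radians(im["fov_y"])/2)
    v,u=np.mgrid[0:400,0:640]
    P=np.stack([(u-im["cx"])/f*z,(v-im["cy"])/f*z,z],-1)
    W=P@q2R(im["orientation"]).T+np.array(im["position"]); W[z==0]=np.nan
    return W
E
python3 - <<'E'
from h import *
s=arm.sense(); print(s["clock"],s["position"],s["ee_rot"])
for n in("scene","side"):
    im=arm.get_image(n); cv2.imwrite(f"pics/{n}0.png",im["color"]); W=cloud(im)
    print(n,np.round(im["position"],3),im["fov_y"])
    for o in("feeder","gate","gate_tab_left","gate_tab_right","stop","stop_lug","tray_left","tray_right","ball1","spraycan","jar"):
        for r in arm.masks_of(im,o)[:2]:
            p=W[r["region"]]; p=p[~np.isnan(p[:,0])]
            print(o,round(r["conf"],2),np.round(r["extent"]),np.round(np.median(p,0),3) if len(p) else "", np.round(np.percentile(p,[3,97],0),3).tolist() if len(p) else "")
E
```

```text
0.0 [ 6.49299046e-01 -5.73953950e-05  2.41223353e-01] [-7.50748050e-04  7.07111594e-01  7.07101234e-01 -6.88731750e-04]
scene [1.188 0.208 1.006] 50.07252371805297
feeder 0.78 [326. 233. 141. 135.] [0.593 0.039 0.086] [[0.53, -0.141, 0.003], [0.813, 0.184, 0.25]]
gate 0.92 [328. 199.  98.  56.] [0.543 0.052 0.128] [[0.507, -0.083, 0.083], [0.588, 0.138, 0.193]]
gate_tab_left 0.93 [329. 194.  93.  54.] [0.543 0.049 0.129] [[0.508, -0.083, 0.084], [0.588, 0.135, 0.193]]
gate_tab_right 0.89 [328. 196. 100.  57.] [0.543 0.047 0.13 ] [[0.507, -0.085, 0.083], [0.589, 0.136, 0.194]]
stop 0.49 [327. 203.  28.  21.] [0.633 0.05  0.187] [[0.618, 0.008, 0.169], [0.645, 0.074, 0.228]]
stop_lug 0.49 [326. 204.  34.  20.] [0.632 0.051 0.186] [[0.56, 0.008, 0.111], [0.645, 0.074, 0.229]]
tray_left 0.61 [413. 243.  60.  55.] [0.555 0.27  0.007] [[0.499, 0.205, 0.002], [0.619, 0.33, 0.042]]
tray_right 0.66 [239. 204.  56.  52.] [ 0.564 -0.238  0.007] [[0.506, -0.293, 0.002], [0.625, -0.155, 0.041]]
ball1 0.59 [312. 220.   5.   8.] [0.672 0.022 0.184] [[0.663, 0.013, 0.179], [0.677, 0.03, 0.19]]
ball1
[... 1205 characters left out ...]
.  21.  21.] [0.63  0.046 0.19 ] [[0.616, 0.009, 0.165], [0.634, 0.079, 0.229]]
stop_lug 0.54 [344. 179.  16.  24.] [0.63  0.043 0.189] [[0.616, 0.009, 0.157], [0.644, 0.08, 0.227]]
tray_left 0.82 [276. 187.  50.  49.] [0.546 0.29  0.012] [[0.498, 0.192, 0.004], [0.616, 0.334, 0.044]]
tray_right 0.86 [382. 299.  76.  69.] [ 0.57  -0.224  0.009] [[0.504, -0.294, 0.003], [0.623, -0.156, 0.043]]
ball1 0.59 [322. 210.  74.  48.] [0.542 0.009 0.152] [[0.509, -0.088, 0.11], [0.587, 0.132, 0.195]]
spraycan 0.79 [429. 261.  35.  56.] [ 0.689 -0.24   0.106] [[0.677, -0.257, 0.008], [0.727, -0.202, 0.16]]
jar 0.74 [328. 178.  22.  37.] [0.669 0.182 0.06 ] [[0.631, 0.132, 0.009], [0.706, 0.215, 0.145]]
```

View pics/scene0.png

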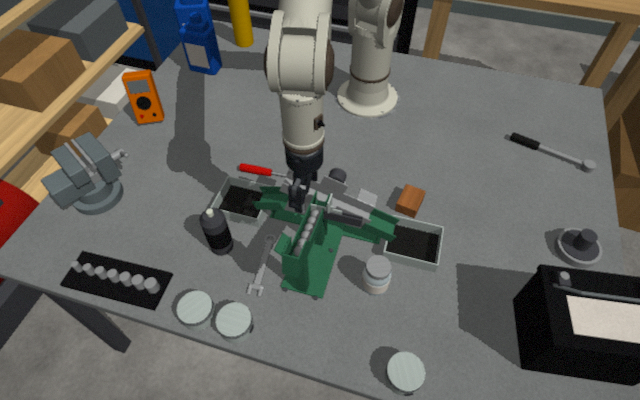

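View pics/side0.png

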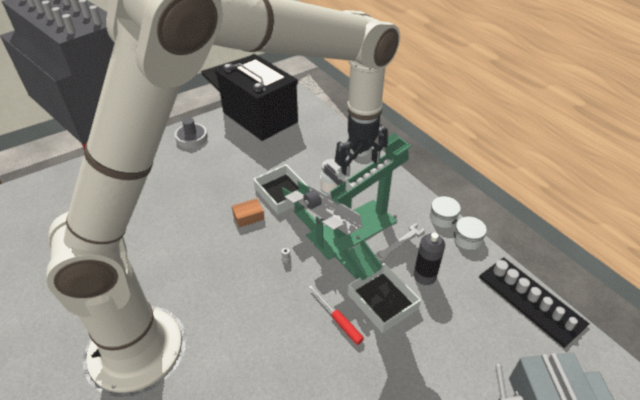

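```bash
python3 - <<'E'
from h import *
from scipy.ndimage import grey_dilation
H=np.zeros((330,260)) # world y -> cols (left=+y), x-> rows up ; 2mm
pts=[];cols=[]
for n in("scene","side"):
    im=arm.get_image(n); W=cloud(im)
    m=arm.masks_of(im,"gate")[0]["region"]; g=W[m]; g=g[~np.isnan(g[:,0])]
    fr=np.median(g[g[:,2]>0.08],0)
    t=g[(g[:,2]>.08)]
    # flange: robot side x<0.53
    f=t[t[:,0]<0.54]
    for lo in np.arange(-.1,.16,.02):
        k=f[(f[:,1]>=lo)&(f[:,1]<lo+.02)]
        if len(k): print(n,"y",round(lo,2),len(k),"x",np.round([k[:,0].min(),k[:,0].max()],3),"z",np.round(np.percentile(k[:,2],[5,50,95]),3))
    # lug
    b=W[(W[...,0]>.58)&(W[...,0]<.68)&(W[...,1]>0.02)&(W[...,1]<.12)&(W[...,2]>.195)&(W[...,2]<.235)]
    print("lug",len(b),np.round(np.percentile(b,[2,50,98],0),3).tolist())
    # trough walls
    pts.append(W.reshape(-1,3));cols.append(im["color"].reshape(-1,3))
    c=cv2.resize(im["color"][150:300,230:430] if n=="scene" else im["color"][140:260,270:430],None,fx=4,fy=4,interpolation=2)
    cv2.imwrite(f"pics/z_{n}.png",c)
P=np.vstack(pts);C=np.vstack(cols).astype(int)
gr=(C[:,1]>C[:,2]+15)&(C[:,1]>C[:,0]+8)&(P[:,2]>.15)&(P[:,0]>.6)
q=P[gr]
for lo in np.arange(.6,.84,.03):
    k=q[(q[:,0]>=lo)&(q[:,0]<lo+.03)]
    if len(k)>5:
        top=k[k[:,2]>np.percentile(k[:,2],60)]
        print("trough x",round(lo,2),len(k),np.round(np.percentile(k[:,1],[3,50,97]),3),np.round(np.percentile(k[:,2],[5,95]),3))
E
```

```text
scene y -0.02 1 x [0.539 0.539] z [0.158 0.158 0.158]
scene y 0.0 7 x [0.515 0.54 ] z [0.133 0.183 0.184]
scene y 0.02 68 x [0.511 0.54 ] z [0.186 0.192 0.195]
scene y 0.04 100 x [0.51 0.54] z [0.174 0.189 0.195]
scene y 0.06 6 x [0.519 0.54 ] z [0.114 0.175 0.178]
scene y 0.08 22 x [0.509 0.54 ] z [0.099 0.127 0.131]
scene y 0.1 100 x [0.502 0.54 ] z [0.104 0.123 0.127]
scene y 0.12 105 x [0.501 0.54 ] z [0.092 0.117 0.121]
scene y 0.14 20 x [0.506 0.539] z [0.112 0.113 0.115]
lug 67 [[0.618, 0.04, 0.195], [0.636, 0.053, 0.217], [0.668, 0.058, 0.231]]
side y -0.1 21 x [0.505 0.539] z [0.184 0.185 0.188]
side y -0.08 70 x [0.506 0.539] z [0.178 0.182 0.185]
side y -0.06 65 x [0.505 0.54 ] z [0.172 0.175 0.179]
side y -0.04 14 x [0.506 0.54 ] z [0.167 0.171 0.174]
side y -0.02 2 x [0.539 0.54 ] z [0.131 0.139 0.147]
side y 0.0 60 x [0.51 0.54] z [0.138 0.176 0.188]
side y 0.02 158 x [0.506 0.54 ] z [0.147 0.189 0.199]
side y 0.04 60 x [0.506 0.54 ] z [0.119 0.188 0.197]
side y 0.06 1 x [0.54 0.54] z [0.104 0.104 0.104]
side y 0.08 11 x [0.506 0.54 ] z [0.096 0.127 0.132]
side y 0.1 63 x [0.503 0.54 ] z [0.099 0.126 0.129]
side y 0.12 54 x [0.502 0.54 ] z [0.089 0.119 0.124]
side y 0.14 16 x [0.505 0.539] z [0.113 0.116 0.118]
lug 55 [[0.616, 0.033, 0.196], [0.622, 0.049, 0.204], [0.677, 0.052, 0.231]]
trough x 0.6 233 [0.    0.028 0.038] [0.152 0.185]
trough x 0.63 201 [0.    0.005 0.038] [0.16  0.192]
trough x 0.66 231 [0.001 0.005 0.038] [0.165 0.198]
trough x 0.69 238 [0.002 0.006 0.039] [0.172 0.203]
trough x 0.72 203 [0.001 0.006 0.039] [0.156 0.21 ]
trough x 0.75 504 [-0.011  0.007  0.053] [0.164 0.252]
trough x 0.78 692 [-0.012  0.033  0.056] [0.195 0.258]
trough x 0.81 400 [0.004 0.022 0.04 ] [0.195 0.25 ]
```

View pics/z_scene.png

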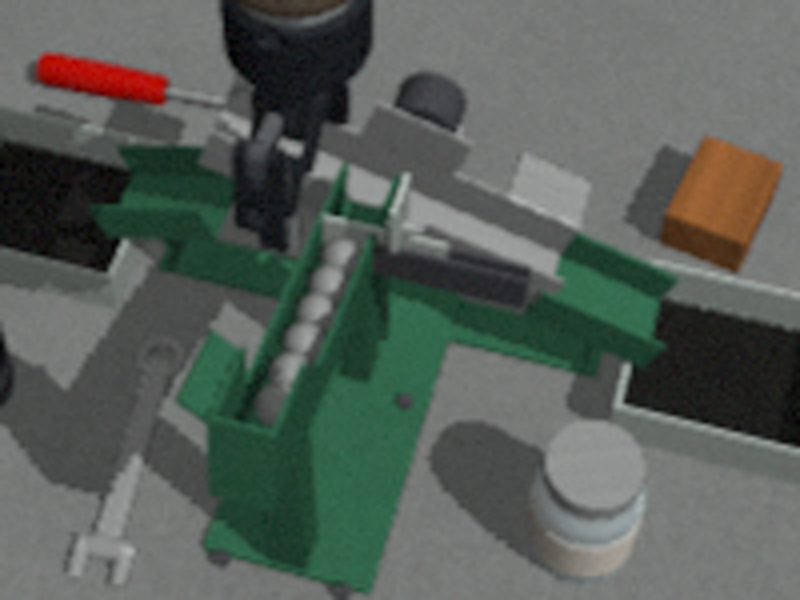

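View pics/z_side.png

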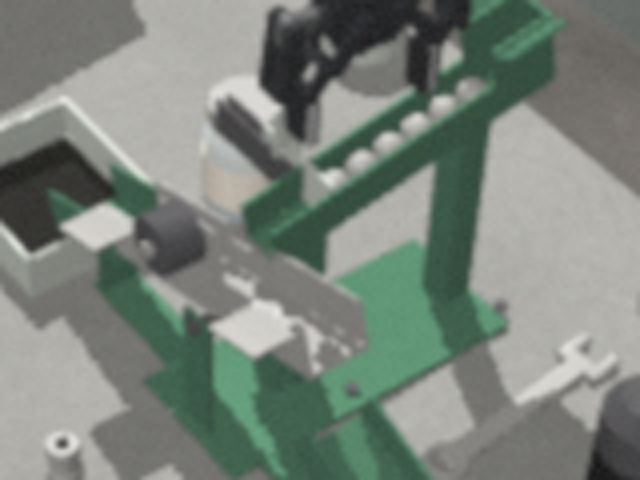

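The raised end is the right one, with its flange at about y -0.035 to -0.085, z 0.18. In the enlarged scene crop the left flange at (550,185) is low. The pivot is near (0.565, 0.018) and the yaw is about 0.01. I'll close the fingers and go above the right flange.

Emit:
send_rows:
  delta_pos:
    - [0,0,-20]
    - [0,0,-20]
    - [-12,-21,0]
    - [-12,-21,0]
    - [-12,-21,0]
    - [-12,-22,0]
    - [-13,-22,0]
    - [-13,-22,0]
    - [0,0,20]
    - [0,0,20]
  yaw: [0,0,0,0,0,0,0,0,0,0]
  gripper: 0

```text
clock: 2.23
position: [0.521, -0.0757, 0.2436]
ee_rot: [0.002, 0.708, 0.706, 0.001]
wrist_force: [0.5, -0.2, -0.4]
width: 0.0
finger_force: 0.0
```

```bash
python3 - <<'E'
from h import *
s=arm.sense(); print(s["clock"],s["position"],s["wrist_force"],s["width"])
im=arm.get_image("side"); W=cloud(im)
b=W[(abs(W[...,0]-s["position"][0])<.05)&(abs(W[...,1]-s["position"][1])<.03)&(W[...,2]>.195)&(W[...,2]<.3)]
print(len(b),np.round(np.percentile(b,[1,50,99],0),3).tolist())
cv2.imwrite("pics/s1.png",cv2.resize(im["color"][120:280,270:430],None,fx=3,fy=3))
E
```

```text
2.2333 [ 0.52102115 -0.07568153  0.24355298] [ 0.45639826 -0.20218296 -0.43128336] 3.500834820359266e-05
304 [[0.483, -0.087, 0.24], [0.514, -0.083, 0.283], [0.56, -0.063, 0.299]]
```

View pics/s1.png

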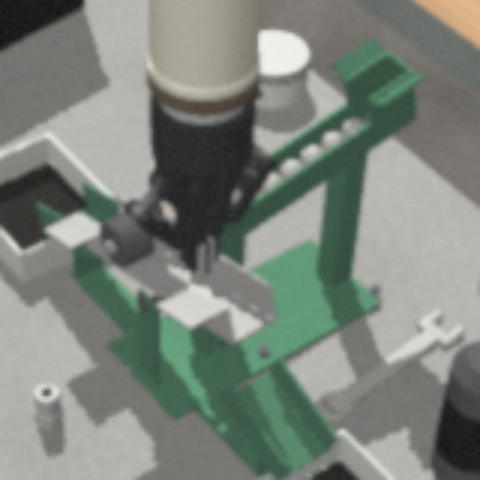

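The fingertips at about (206,268) in this crop hover just above the right flange, and the area is free. I'll press now.

Emit:
send_rows:
  delta_pos:
    - [0,0,15]
    - [0,0,15]
    - [0,0,10]
    - [0,0,8]
    - [0,0,8]
    - [0,0,8]
    - [0,0,8]
    - [0,0,8]
    - [0,0,8]
    - [0,0,6]
  yaw: [0,0,0,0,0,0,0,0,0,0]

```text
clock: 3.12
position: [0.5206, -0.0739, 0.1473]
ee_rot: [-0.0, 0.707, 0.707, -0.0]
wrist_force: [-0.7, -0.7, 0.1]
width: -0.0001
finger_force: 0.0
```

```bash
cat > g.py <<'E'
from h import *
s=arm.sense(); print(s["clock"],s["position"],s["wrist_force"])
im=arm.get_image("side"); W=cloud(im)
m=arm.masks_of(im,"gate")[0]["region"]; g=W[m]
for a,b in((-.13,-.09),(-.09,-.04),(.06,.1),(.1,.15)):
    k=g[(g[:,0]<.538)&(g[:,0]>.503)&(g[:,1]>a)&(g[:,1]<b)]; print(a,len(k),np.round(np.median(k,0),3) if len(k) else "")
E
python3 g.py
```

```text
3.1167 [ 0.52064529 -0.07390408  0.14726035] [-0.68585105 -0.67188101  0.11489837]
-0.13 86 [ 0.522 -0.1    0.126]
-0.09 84 [ 0.519 -0.081  0.131]
0.06 91 [0.521 0.089 0.17 ]
0.1 101 [0.521 0.113 0.175]
```

The gate has tipped: the left flange is at 0.17 and the right one is low. I'll rise and move over the trough, to the right of the lug.

Emit:
send_rows:
  delta_pos:
    - [0,0,-28]
    - [0,0,-28]
    - [0,0,-28]
    - [0,0,-28]
    - [19,22,0]
    - [19,22,0]
    - [19,22,0]
    - [19,22,0]
    - [18,22,0]
    - [0,0,0]
  yaw: [0,0,0,0,0,0,0,0,0,0]

```text
clock: 4.05
position: [0.634, 0.0258, 0.2605]
ee_rot: [-0.001, 0.705, 0.709, 0.003]
wrist_force: [-0.1, 1.2, 0.2]
width: -0.0001
finger_force: 0.0
```

```bash
python3 g.py; python3 - <<'E'
from h import *
s=arm.sense(); im=arm.get_image("side"); W=cloud(im)
cv2.imwrite("pics/s2.png",cv2.resize(im["color"][120:280,270:430],None,fx=3.5,fy=3.5))
b=W[(abs(W[...,0]-s["position"][0])<.03)&(abs(W[...,1]-s["position"][1])<.018)&(W[...,2]>.232)&(W[...,2]<.3)]
print(len(b),np.round(np.percentile(b,[0,5,50,100],0),3).tolist())
for n in("scene","side"):
    im=arm.get_image(n); W=cloud(im)
    b=W[(W[...,0]>.6)&(W[...,0]<.66)&(W[...,1]>0.041)&(W[...,1]<.075)&(W[...,2]>.205)&(W[...,2]<.233)]
    print("lug",len(b),np.round(np.percentile(b,[2,50,98],0),3).tolist() if len(b) else"")
E
```

```text
4.05 [0.63402096 0.02579339 0.26050198] [-0.05266364  1.15553107  0.17454737]
-0.13 95 [ 0.523 -0.1    0.118]
-0.09 137 [ 0.522 -0.076  0.125]
0.06 127 [0.52  0.086 0.175]
0.1 82 [0.522 0.11  0.182]
143 [[0.605, 0.009, 0.253], [0.616, 0.011, 0.259], [0.626, 0.016, 0.278], [0.654, 0.033, 0.3]]
lug 49 [[0.618, 0.05, 0.206], [0.636, 0.053, 0.223], [0.647, 0.054, 0.23]]
lug 74 [[0.616, 0.047, 0.206], [0.629, 0.05, 0.22], [0.644, 0.054, 0.232]]
```

View pics/s2.png

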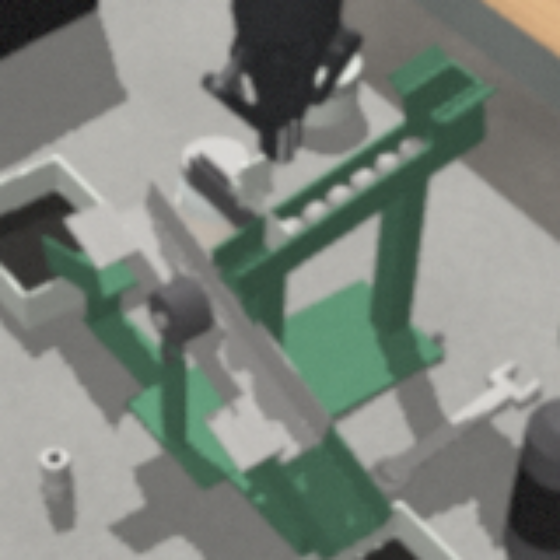

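The gate now rests on its other stop. The lug at (255,185) is free, and the tips hover above the trough to its right. I'll lower beside it.

Emit:
send_rows:
  delta_pos:
    - [-3,0,0]
    - [0,0,15]
    - [0,0,15]
    - [0,0,12]
    - [0,0,0]
  yaw: [0,0,0,0,0]

```text
clock: 4.72
position: [0.6289, 0.0156, 0.2156]
ee_rot: [-0.001, 0.708, 0.707, -0.002]
wrist_force: [0.3, -0.5, -1.0]
width: -0.0001
finger_force: 0.0
```

Emit:
send_rows:
  delta_pos:
    - [10,0,0]
    - [8,0,0]
    - [8,0,0]
    - [8,0,0]
    - [8,0,0]
    - [8,0,0]
    - [8,0,0]
    - [8,0,0]
    - [7,0,0]
    - [0,0,0]
  yaw: [0,0,0,0,0,0,0,0,0,0]

```text
clock: 5.55
position: [0.6311, 0.0847, 0.2182]
ee_rot: [0.003, 0.708, 0.706, -0.003]
wrist_force: [-1.7, -12.1, 3.7]
width: -0.0001
finger_force: 6.3
```

```bash
python3 - <<'E'
from h import *
print(arm.sense()["wrist_force"])
for n in("scene","side"):
    im=arm.get_image(n); W=cloud(im)
    b=W[(W[...,0]>.6)&(W[...,0]<.66)&(W[...,1]>0.09)&(W[...,1]<.125)&(W[...,2]>.203)&(W[...,2]<.233)]
    print("lug",len(b),np.round(np.percentile(b,[2,50,98],0),3).tolist() if len(b) else"")
cv2.imwrite("pics/s3.png",cv2.resize(im["color"][120:330,270:430],None,fx=2.8,fy=2.8))
E
```

```text
[ -1.71794871 -12.14898975   3.72436846]
lug 56 [[0.618, 0.091, 0.207], [0.638, 0.099, 0.224], [0.646, 0.102, 0.232]]
lug 25 [[0.615, 0.092, 0.204], [0.618, 0.097, 0.214], [0.624, 0.101, 0.232]]
```

View pics/s3.png

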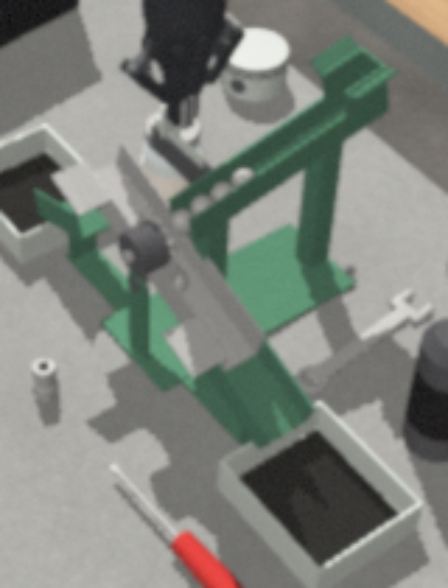

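The lug has moved about 50 mm and meets 12 N, so it is at its end stop. The balls at (180-245,175-215) are running towards the right tray. I'll back off and rise clear.

Emit:
send_rows:
  delta_pos:
    - [0,0,0]
    - [-8,0,0]
    - [0,0,-20]
    - [0,0,-25]
    - [0,0,-25]
    - [0,0,-25]
    - [0,0,-25]
    - [0,0,0]
    - [0,0,0]
    - [0,0,0]
  yaw: [0,0,0,0,0,0,0,0,0,0]

```text
clock: 6.48
position: [0.6306, 0.0829, 0.3377]
ee_rot: [-0.0, 0.707, 0.707, 0.0]
wrist_force: [0.4, 1.2, -0.5]
width: -0.0004
finger_force: 0.0
```

Emit:
send_rows:
  delta_pos:
    - [0,0,0]
    - [0,0,0]
    - [0,0,0]
    - [0,0,0]
    - [0,0,0]
    - [0,0,0]
    - [0,0,0]
    - [0,0,0]
    - [0,0,0]
    - [0,0,0]
  yaw: [0,0,0,0,0,0,0,0,0,0]

```text
clock: 7.32
position: [0.631, 0.082, 0.3384]
ee_rot: [0.0, 0.707, 0.707, 0.0]
wrist_force: [-0.6, 0.2, -0.4]
width: 0.0
finger_force: 0.0
```

Emit:
send_rows:
  delta_pos:
    - [0,0,0]
    - [0,0,0]
    - [0,0,0]
    - [0,0,0]
    - [0,0,0]
    - [0,0,0]
    - [0,0,0]
    - [0,0,0]
    - [0,0,0]
    - [0,0,0]
  yaw: [0,0,0,0,0,0,0,0,0,0]

```text
clock: 8.15
position: [0.631, 0.082, 0.3383]
ee_rot: [0.0, 0.707, 0.707, 0.0]
wrist_force: [-0.2, 0.6, 0.8]
width: 0.0005
finger_force: 0.0
```

```bash
python3 g.py; python3 - <<'E'
from h import *
a=[]
for n in("scene","side"):
    im=arm.get_image(n); W=cloud(im)
    b=W[(W[...,0]>.6)&(W[...,0]<.66)&(W[...,1]>0.08)&(W[...,1]<.125)&(W[...,2]>.203)&(W[...,2]<.233)]
    print("lug",len(b),np.round(np.percentile(b,[2,50,98],0),3).tolist() if len(b) else"")
    for o in("ball1","tray_left","tray_right"):
        for r in arm.masks_of(im,o)[:7 if o=="ball1" else 1]:
            p=W[r["region"]]; print(o,round(r["conf"],2),np.round(np.nanmedian(p,0),3),np.round(np.nanpercentile(p,[3,97],0),3).tolist() if o!="ball1" else "")
    a.append(cv2.resize(im["color"][150:350,190:390] if n=="scene" else im["color"][140:340,270:470],None,fx=2,fy=2,interpolation=2))
cv2.imwrite("pics/end.png",np.hstack(a))
E
```

```text
8.15 [0.63101133 0.08200567 0.33830202] [-0.19862921  0.59274039  0.77661034]
-0.13 82 [ 0.523 -0.1    0.118]
-0.09 132 [ 0.522 -0.076  0.125]
0.06 118 [0.521 0.086 0.175]
0.1 73 [0.522 0.109 0.182]
lug 43 [[0.619, 0.098, 0.205], [0.638, 0.1, 0.224], [0.647, 0.102, 0.231]]
ball1 0.68 [0.632 0.098 0.188] 
ball1 0.63 [ 0.562 -0.253  0.024] 
ball1 0.54 [ 0.562 -0.228  0.024] 
ball1 0.36 [ 0.564 -0.276  0.022] 
tray_left 0.72 [0.553 0.271 0.007] [[0.5, 0.207, 0.002], [0.619, 0.33, 0.042]]
tray_right 0.72 [0.439 0.23  0.038] [[0.388, 0.198, 0.006], [0.466, 0.259, 0.042]]
lug 86 [[0.615, 0.095, 0.204], [0.629, 0.098, 0.219], [0.646, 0.102, 0.232]]
ball1 0.54 [ 0.555 -0.259  0.027] 
ball1 0.5 [ 0.576 -0.219  0.026] 
ball1 0.46 [ 0.557 -0.279  0.028] 
ball1 0.39 [ 0.592 -0.278  0.026] 
tray_left 0.79 [0.543 0.295 0.014] [[0.498, 0.192, 0.004], [0.616, 0.334, 0.044]]
tray_right 0.92 [ 0.568 -0.22   0.01 ] [[0.504, -0.295, 0.003], [0.624, -0.156, 0.044]]
```

View pics/end.png

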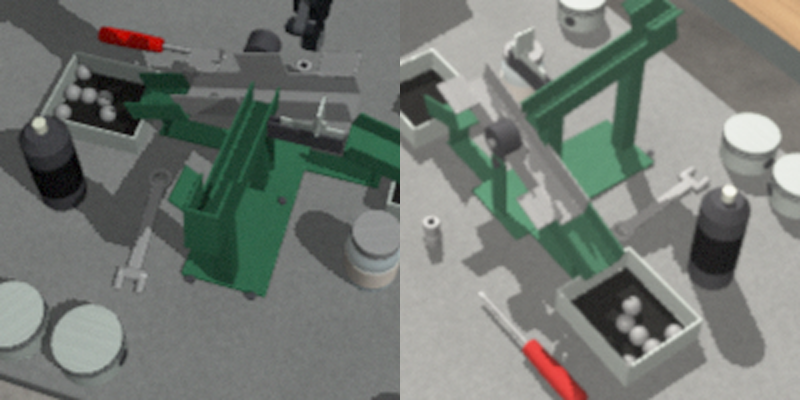

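Six balls are in the right tray: left half at (82,72), (73,92), (89,96), (104,98), (64,112) and (108,113). The trough is empty and the gate and stop have stayed put. I'll wait a moment more, check that the balls are still, and hand in.

Emit:
send_rows:
  delta_pos:
    - [0,0,0]
    - [0,0,0]
    - [0,0,0]
    - [0,0,0]
    - [0,0,0]
    - [0,0,0]
    - [0,0,0]
    - [0,0,0]
    - [0,0,0]
    - [0,0,0]
  yaw: [0,0,0,0,0,0,0,0,0,0]

```text
clock: 9.48
position: [0.631, 0.082, 0.3383]
ee_rot: [-0.0, 0.707, 0.707, 0.0]
wrist_force: [0.5, 0.1, -0.3]
width: 0.0001
finger_force: 0.0
```

```bash
python3 - <<'E'
from h import *
import time
a=arm.get_image("scene")["color"][170:230,205:270].astype(int)
for _ in range(8): b=arm.get_image("scene")["color"][170:230,205:270].astype(int)
old=cv2.imread("pics/end.png")[40:160,30:160]
d=abs(a-b).max(); e=abs(cv2.resize(a.astype(np.uint8),None,fx=2,fy=2,interpolation=2)[:120,:130].astype(int)-old).max()
print(d,e)
if d<40 and e<40: print(arm.finish_job())
E
```

```text
25 19
the job is handed in; nothing more can be done
None
```

The gate is tipped onto its other stop, the slide stop is pushed to its end, all six balls lie still in the right tray, and the job was handed in at about 10 s with the arm clear.

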